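# Check the lid spring of a laboratory centrifuge

### The arm

A 7-joint arm with a two-finger parallel gripper is mounted at the origin on the work surface. World frame = base frame: x ahead of the robot, y to its left, z up, the work surface at z = 0. Lengths are in mm, angles in rad, forces in N, time in s.
With the tool pointing down it reaches from about 350 to 900 mm from the base axis. Payload 8.1 kg.
Tool frame: the origin (TCP) lies on the centre line of the jaws, within the pads' length; the fingertips stand arm.tcp_to_tips ahead of it and the grasp point (between the pads) lies 6 mm ahead of it (arm.tcp_to_tips is the distance from the TCP to the fingertips, in mm); z points along the fingers, y is the line along which they close (so a half turn about z gives the same grasp; the last joint's range is limited). The gripper opens to 92 mm and grips with 3 to 60 N. Pads are 19 mm wide; open, the fingers measure 130 mm over their backs; the gripper's body (75 mm by 190 mm) begins 47 mm behind the grasp point.
Start: joints at [-1.443, 0.434, 0.025, 1.573, -0.012, 1.134, -0.075], TCP at [142.999, 608.434, 251.742] pointing down, gripper open.
Joint ranges: [-2.62, 2.62], [-0.44, 2.09], [-1.27, 1.32], [0.08, 2.57], [-1.32, 4.46], [0.12, 2], [-2.74, 2.74]. Speed limits (rad/s): [2.22, 2.22, 3.01, 3.01, 3.14, 3.14, 3.14].

### API

Orientations are given as a 3x3 rotation matrix whose columns are the frame's x, y, z axes.
In Python, from plant import arm gives the robot as it stands.
- The arm moves only by the tool apply_moves, never from a script. Its argument "moves" is a list of rows, each a list of 7 numbers: the shift along the world's x, y, z in mm, then the turn, a rotation vector about the world's x, y, z in degrees, then the opening in per cent of the stroke, from 0 (shut) to 100 (fully open). In form: [[tx, ty, tz, wx, wy, wz, jaw], ...]. A call has exactly 10 rows; each row shifts and turns the commanded pose from where the row before left it; what a row does not reach is not made up. A row lasts 1/12 s, in which the tool goes at most 41.7 mm and 7.16 degrees, less where a joint would pass 70% of its speed; a pose out of reach is approached as far as the arm can. A call with a gripper value outside its range is refused whole. The fingers move at their own pace and stop on an object; "newtons" is the grip in N (left out, the last holds). Time passes only in rows, so rows that do not move let the fingers close, or fill a call up. It gives the time, the measured TCP pose, the force, the opening and the grip force at its end, in the units of the state.
- arm.get_state(): the state, without advancing time (a new reading comes with each control period).
- arm.snapshot(name): name is "scene" or "top" or "wrist"; returns (picture, depth): 384x512x3 uint8, red, green, blue; 384x512 float32, mm along the optical axis (not along the pixel's ray), 0 where there is no reading.
- arm.camera_model(name): a dict with "intrinsics" (3x3 intrinsics, pixels), "world_to_cam" (4x4, takes a point from world to camera coordinates). Camera axes: x right, y down, z forward; pixel columns grow to the right and rows downward; lengths in mm; the calibration is good to about 2 mm. A picture is of the moment at which its call begins: read the wrist's pose just before it. camera_model takes no time and is no camera call; for the wrist camera it gives the pose at the moment of the call.
- arm.sign_off(): hands the job in; it is judged then, once.
The state is a dict: "t": time; "joint_pos": joint angles; "joint_vel": joint speeds; "joint_torque": joint torques, N m; "position": TCP position; "ee_rot": TCP orientation; "force": force on the tool from outside, world axes, zero at the start; "moment": the same for the moment, N m; "finger_gap": finger opening in mm; "gripper_force": force on a finger pad.
Only numpy, scipy, OpenCV 4.12 (cv2) and the standard library are available. Lean on these libraries where they do the work, as an engineer would, in place of code of your own. Each camera call takes 0.05 s, during which the arm holds its last target. There are 200 camera calls.

### The job

The bench centrifuge needs its lid-spring check before the class comes in. Turn the lid release knob clockwise all the way to its stop and let it go, so that it springs back and the lid pops ajar; then take the lid by its grab bar, raise it a little past its balance point, where the spring starts to carry it, and ease it back down to just below that point without ever letting it fly up towards its open stop or drop. Finish while still holding it there by the bar, quite still, with its weight just coming onto your grip, and leave the other things on the bench where they are.

Things in the scene. Friction and masses are not known exactly. Their poses are not given: they have to be found in the camera images.
- centrifuge: White bench centrifuge, 330 mm deep (its x), 280 mm wide (y), 153 mm high to the closed lid's top; fixed in place. Origin at the centre of its underside, on the work surface; x points from its front (knob side, towards the robot) to its back (hinge), y to its left, z up. The front 115 mm is a low deck at height 100 mm; the lid covers the rest.
- knob_grip (a point): Lid release knob: upright, round, ribbed, 42 mm across, the only knob, at the front right of the deck on a 30 mm boss (130 mm ahead of and 105 mm to the right of the centrifuge's centre). This point is on its vertical axis, 156 mm above the work surface, 56 mm above the deck, a good height to grip; its top is 12 mm higher. The lid's edge is 77 mm behind its axis, the bar's end 60 mm to its left.
- knob (a joint): Turn of the release knob, rad: 0 at rest, grows clockwise seen from above, stop at 1.2. A spring returns it to 0 when let go (0.03 N m at rest to 0.10 N m at the stop). Latch frees the lid from about 0.73 on.
- lid (a joint): Lid angle, rad: 0 latched shut; once unlatched a spring pin kicks it ajar to about 0.07, where it stays; open stop 1.45. Hinged along its back edge with a counterbalance spring: balance point at 0.75. Below it the lid falls shut (weighs 0.35 N on the bar at 0.65, 0.8 N at 0.5, 1.3 N when ajar); above it the spring throws it open (0.4 N at 0.85, 1.1 N at 1.0).
- lid_hinge (a point): Middle of the lid's hinge axis, which is level and runs along the centrifuge's y; 140 mm behind the centrifuge's centre, 130 mm above the work surface.
- grab_bar (a point): Round bar on the lid, 14 mm thick, 92 mm long along the centrifuge's y, on two end arms (80 mm free between), 30 mm ahead of the lid's edge, 24 mm above its top: pinch it from above, a finger in front and one behind; it can turn in the grip. Origin at its centre: lid shut, 225 mm ahead of and 47 mm above the hinge axis, 177 mm high; 193 mm ajar, 304 mm at 0.65, 318 mm at balance, 330 mm at 0.85.
- microscope: Black school microscope, 330 mm high, base 175 mm by 130 mm, loose, to the left of the centrifuge; to be left alone. Origin at the centre of its underside.
- slide_case: Flat slide case 240 by 150 by 46 mm, loose, to the right of the centrifuge; to be left alone. Origin at the centre of its underside.
- spectacles: Pair of spectacles, 135 mm wide, 45 mm high, temples 140 mm, loose, at the front left of the centrifuge; to be left alone. Origin under the middle of the lenses.

How it is judged:
By the outcome, as a careful person would: the job done as asked, in the order asked, and still so for the second after the job is handed in, while the arm keeps its last pose, push and grip.
It also fails if it takes over 54 s, if anything falls off the work surface, if the arm or the gripper's body presses on something with over 40 N, if the wrist force passes 120 N, or if a joint passes its speed limit or range.

## Working session

There is one attempt and no reset: what is moved stays moved. The work goes in short steps, Python scripts to look and compute and a tool call to move; the robot and the scene stay as the last step left them, time stands still between calls to the robot, and variables do not carry over. Pictures are saved under pics/ and viewed, at most 10 in all, crops included, and the job is handed in when it is done.

Besides the shell and the picture viewer there is one more tool, called after "Request:" as name([rows], argument=value, ...), one row to a line, values as JSON. apply_moves: Moves the arm, as the interface text tells. Its arguments: {"type":"object","properties":{"moves":{"type":"array"},"newtons":{"type":"number"}},"required":["moves"]}

```bash
mkdir -p pics; ls; python3 - <<'E'
from plant import arm
import cv2,numpy as np
s=arm.get_state();print(s['t'],s['position'],s['ee_rot'],s['finger_gap'],arm.tcp_to_tips,s['force'])
for n in ['scene','top']:
    p,d=arm.snapshot(n);cv2.imwrite(f'pics/{n}0.png',p[:,:,::-1]);np.save(f'{n}0.npy',d)
    m=arm.camera_model(n);np.savez(f'{n}0.npz',**m);print(np.round(m['world_to_cam'],3).tolist())
E
```

```text
pics
0.0 [142.89686232 607.94654917 250.9696613 ] [[-9.73478714e-01  2.28777515e-01 -2.07363948e-04]
 [ 2.28777557e-01  9.73477482e-01 -1.55580946e-03]
 [-1.54070089e-04 -1.56198761e-03 -9.99998768e-01]] 92.01662481111647 25.0 [ 0.24062428 -0.11158245 -0.74420836]
[[0.339, 0.941, 0.008, -241.171], [0.774, -0.274, -0.571, -369.533], [-0.535, 0.2, -0.821, 1532.456], [0.0, 0.0, 0.0, 1.0]]
[[-0.025, -1.0, 0.004, 30.797], [-0.998, 0.024, -0.057, 633.045], [0.057, -0.006, -0.998, 1078.625], [0.0, 0.0, 0.0, 1.0]]
```

View pics/top0.png

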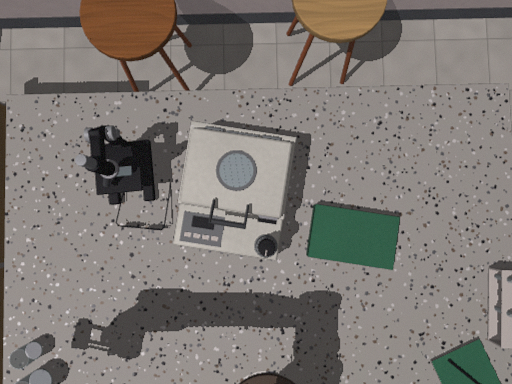

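View pics/scene0.png

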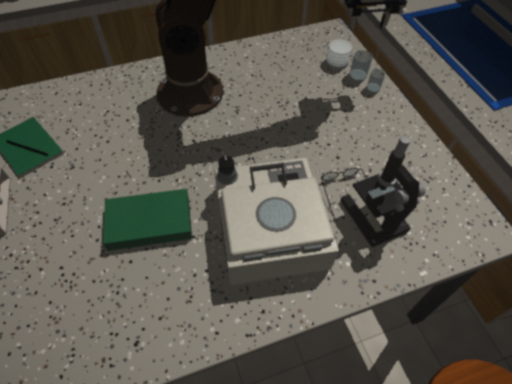

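The top view shows the centrifuge slightly rotated, with the knob at about (265,245) and the bar from about (211,222) to (247,226). The microscope is on the left, spectacles at (145,222) and the slide case at (353,236).

```bash
cat > h.py <<'E'
import numpy as np,cv2
def world(d,m):
    K=m['intrinsics'];v,u=np.mgrid[:d.shape[0],:d.shape[1]]
    c=np.stack([(u-K[0,2])/K[0,0]*d,(v-K[1,2])/K[1,1]*d,d],-1)
    T=np.linalg.inv(m['world_to_cam']);return c@T[:3,:3].T+T[:3,3]
E
python3 - <<'E'
from h import *
d=np.load('top0.npy');m=np.load('top0.npz');W=world(d,m);z=W[...,2]
print('K',m['intrinsics'].tolist())
print('table',np.median(z[300:330,400:440]))
box=np.zeros(z.shape,bool);box[115:262,165:310]=1
def rep(n,lo,hi,b):
    k=b&(z>lo)&(z<hi)&(d>0);P=W[k];print(n,k.sum(),P.mean(0).round(1));
    r=cv2.minAreaRect(P[:,:2].astype(np.float32));print('  rect',np.round(r[0],1),np.round(r[1],1),round(r[2],2));return P
rep('all',60,200,box)
rep('lid',140,160,box)
rep('deck',90,110,box)
b=box.copy();b[:,:200]=0;b[:200]=0;b[:,255:]=0
P=rep('bar',172,200,b);print(np.linalg.svd(P[:,:2]-P[:,:2].mean(0),full_matrices=False)[2][0])
b=box.copy();b[:225]=0;b[:,:250]=0
rep('knob',160,180,b)
print('lid z',np.median(z[150:200,200:280]),'knob pix',z[245,262:270].round(0))
for n,c in [('mic',(75,160,115,205)),('case',(300,410,195,275)),('spec',(110,182,170,235))]:
    bb=np.zeros(z.shape,bool);bb[c[2]:c[3],c[0]:c[1]]=1
    rep(n,12,400,bb)
im=cv2.imread('pics/top0.png')[115:265,165:315];cv2.imwrite('pics/crop.png',cv2.resize(im,(600,600),interpolation=cv2.INTER_CUBIC))
E
```

```text
K [[381.21985428924177, 0.0, 255.76117072490277], [0.0, 381.21985428924177, 193.82686315482593], [0.0, 0.0, 1.0]]
table -2.115868537968936
all 13239 [637.6  72.9 135.3]
  rect [639.5  74.1] [280.5 330.7] 79.72
lid 7878 [683.6  65.2 151.4]
  rect [639.2  74.2] [262.3 303.8] 79.55
deck 3696 [532.5 102.7  98.5]
  rect [531.   93.9] [280.1 110.1] 79.72
bar 278 [560.3  88.5 180.2]
  rect [571.9  86.2] [91.9 47.3] 79.99
[-0.16624037 -0.98608526]
knob 233 [492.6  -6.1 165.9]
  rect [493.   -4.9] [42.1 39.6] 88.78
lid z 152.02922462348386 knob pix [167. 168. 164. 165. 165. 166. 165. 163.]
mic 4007 [712.7 365.1 139.4]
  rect [710.1 379.2] [188.9 130. ] 4.1
case 4677 [ 507.2 -252.6   43.5]
  rect [ 505.8 -255.7] [242.4 152.6] 79.77
spec 1481 [645.4 331.3  82. ]
  rect [625.2 318.4] [231.5 168.2] 81.52
```

View pics/crop.png

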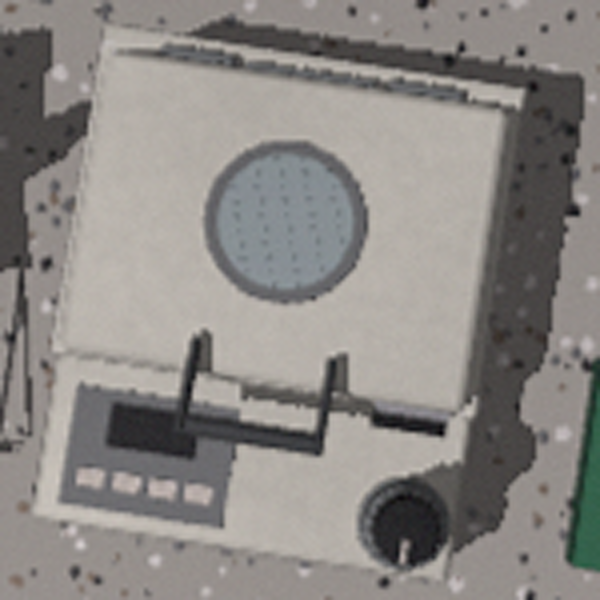

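Request:
apply_moves([
  [17.5, -30.7, 0, 0, 0, -4.35, 75],
  [17.5, -30.7, 0, 0, 0, -4.35, 75],
  [17.5, -30.7, 0, 0, 0, -4.35, 75],
  [17.5, -30.7, 0, 0, 0, -4.35, 75],
  [17.5, -30.7, 0, 0, 0, -4.35, 75],
  [17.5, -30.7, 0, 0, 0, -4.35, 75],
  [17.5, -30.7, 0, 0, 0, -4.35, 75],
  [17.5, -30.7, 0, 0, 0, -4.35, 75],
  [17.5, -30.7, 0, 0, 0, -4.35, 75],
  [17.5, -30.7, 0, 0, 0, -4.35, 75],
], newtons=25)

```text
t: 0.93
position: [318.4, 299.7, 251.6]
ee_rot: [[-0.546, 0.838, -0.0], [0.838, 0.546, -0.0], [0.0, -0.0, -1.0]]
force: [1.1, -0.1, -0.5]
finger_gap: 68.6
gripper_force: 0.0
```

Request:
apply_moves([
  [17.5, -30.7, 0, 0, 0, -4.35, 75],
  [17.5, -30.7, 0, 0, 0, -4.35, 75],
  [17.5, -30.7, 0, 0, 0, -4.35, 75],
  [17.5, -30.7, 0, 0, 0, -4.35, 75],
  [17.5, -30.7, 0, 0, 0, -4.35, 75],
  [17.5, -30.7, 0, 0, 0, -4.35, 75],
  [17.5, -30.7, 0, 0, 0, -4.35, 75],
  [17.5, -30.7, 0, 0, 0, -4.35, 75],
  [17.5, -30.7, 0, 0, 0, -4.35, 75],
  [17.5, -30.7, 0, 0, 0, -4.35, 75],
])

```text
t: 1.77
position: [493.4, -7.2, 251.7]
ee_rot: [[0.181, 0.984, 0.0], [0.984, -0.181, 0.0], [0.0, -0.0, -1.0]]
force: [0.8, 0.2, -0.3]
finger_gap: 68.9
gripper_force: 0.0
```

```bash
python3 - <<'E'
from h import *
from plant import arm
s=arm.get_state();print(s['t'],s['position'].round(1),s['ee_rot'].round(4).tolist(),s['finger_gap'],s['force'].round(2),s['joint_pos'])
m=arm.camera_model('wrist');p,d=arm.snapshot('wrist');cv2.imwrite('pics/w1.png',p[:,:,::-1])
W=world(d,m);z=W[...,2]
k=(z>160)&(z<175)&(np.hypot(W[...,0]-492,W[...,1]+6)<40)&(d>0);P=W[k].astype(np.float32)
print(k.sum(),P.mean(0),cv2.minEnclosingCircle(P[:,:2]),np.argwhere(k).mean(0))
s=arm.get_state();print(s['t'],s['position'].round(1))
E
```

```text
1.7667 [493.4  -7.2 251.7] [[0.1809, 0.9835, 0.0], [0.9835, -0.1809, 0.0001], [0.0001, -0.0, -1.0]] 68.92392932987731 [ 0.77  0.2  -0.26] [-0.63007745  0.23983547  0.66247978  1.92456428 -0.17111866  1.03303904
 -0.0752478 ]Traceback (most recent call last):
  File "<stdin>", line 7, in <module>
cv2.error: OpenCV(4.12.0) /io/opencv/modules/imgproc/src/shapedescr.cpp:201: error: (-215:Assertion failed) count >= 0 && (depth == CV_32F || depth == CV_32S) in function 'minEnclosingCircle'
```

View pics/w1.png

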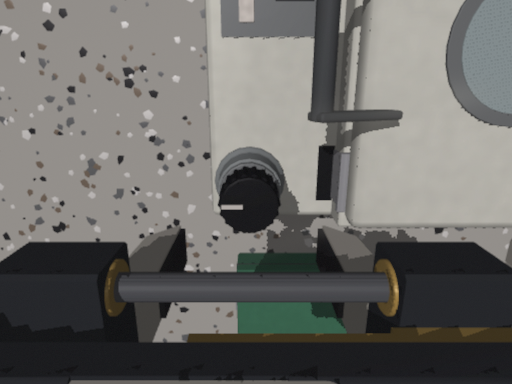

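Wrist view: the knob top is centred at about (249,200), and the bar's near end is at about (324,115), clear of the fingers.

```bash
cat >> h.py <<'E'
def ray(m,u,v,z):
    T=np.linalg.inv(m['world_to_cam']);r=T[:3,:3]@np.linalg.solve(m['intrinsics'],[u,v,1]);c=T[:3,3]
    return c+r*(z-c[2])/r[2]
E
python3 - <<'E'
from h import *
from plant import arm
m=arm.camera_model('wrist')
print(ray(m,249,200,168),ray(m,325,20,184),ray(m,324,100,184),ray(m,210,100,100))
E
```

```text
[494.79893934  -8.54846439 168.        ] [557.60630171  91.80561016 184.        ] [551.53144915  49.45304916 184.        ] [475.35092083  61.5609626  100.        ]
```

Request:
apply_moves([
  [0, 0, -15, 0, 0, 0, 75],
  [0, 0, -15, 0, 0, 0, 75],
  [0, 0, -15, 0, 0, 0, 75],
  [0, 0, -15, 0, 0, 0, 75],
  [0, 0, -12, 0, 0, 0, 75],
  [0, 0, -10, 0, 0, 0, 75],
  [0, 0, -6, 0, 0, 0, 75],
  [0, 0, 0, 0, 0, 0, 60],
  [0, 0, 0, 0, 0, 0, 30],
  [0, 0, 0, 0, 0, 0, 30],
], newtons=25)

```text
t: 2.65
position: [493.4, -5.6, 164.3]
ee_rot: [[0.178, 0.984, 0.001], [0.984, -0.178, 0.0], [0.0, 0.001, -1.0]]
force: [-0.6, -0.6, 0.2]
finger_gap: 53.4
gripper_force: 0.0
```

Request:
apply_moves([
  [0, 0, 0, 0, 0, 0, 30],
  [0, 0, 0, 0, 0, 0, 30],
  [0, 0, 0, 0, 0, 0, 30],
  [0, 0, 0, 0, 0, -2, 30],
  [0, 0, 0, 0, 0, -4, 30],
  [0, 0, 0, 0, 0, -4, 30],
  [0, 0, 0, 0, 0, -4, 30],
  [0, 0, 0, 0, 0, -4, 30],
  [0, 0, 0, 0, 0, -4, 30],
  [0, 0, 0, 0, 0, -4, 30],
])

```text
t: 3.48
position: [492.6, -5.5, 164.2]
ee_rot: [[0.593, 0.805, -0.0], [0.805, -0.593, 0.001], [0.0, -0.001, -1.0]]
force: [-3.0, -0.0, 4.0]
finger_gap: 41.5
gripper_force: 25.0
```

```bash
python3 - <<'E'
from plant import arm
s=arm.get_state();print(s['t'],s['position'].round(1),s['finger_gap'],s['force'].round(2),s['moment'].round(3),s['gripper_force'],s['joint_pos'].round(2))
E
```

```text
3.4833 [492.6  -5.5 164.2] 41.528889155165146 [-2.96 -0.01  3.97] [-0.114  0.768  0.19 ] 24.993662238121033 [-0.66  0.38  0.74  2.04 -0.34  0.84 -0.36]
```

Request:
apply_moves([
  [0, 0, 0, 0, 0, -5, 30],
  [0, 0, 0, 0, 0, -5, 30],
  [0, 0, 0, 0, 0, -5, 30],
  [0, 0, 0, 0, 0, -5, 30],
  [0, 0, 0, 0, 0, -5, 30],
  [0, 0, 0, 0, 0, -5, 30],
  [0, 0, 0, 0, 0, -4, 30],
  [0, 0, 0, 0, 0, -4, 30],
  [0, 0, 0, 0, 0, -4, 30],
  [0, 0, 0, 0, 0, -3, 30],
])

```text
t: 4.32
position: [493.4, -6.2, 164.3]
ee_rot: [[0.989, 0.15, 0.001], [0.15, -0.989, -0.001], [0.001, 0.001, -1.0]]
force: [1.2, -4.3, -1.8]
finger_gap: 41.7
gripper_force: 25.0
```

```bash
python3 - <<'E'
from h import *
from plant import arm
s=arm.get_state();print(s['t'],s['position'].round(1),s['finger_gap'],s['force'].round(2),s['moment'].round(3),s['gripper_force'],s['joint_pos'].round(2),np.degrees(np.arctan2(s['ee_rot'][1,1],s['ee_rot'][0,1])))
p,d=arm.snapshot('wrist');cv2.imwrite('pics/w2.png',p[:,:,::-1])
E
```

```text
4.3167 [493.4  -6.2 164.3] 41.7441717550386 [ 1.16 -4.32 -1.82] [-0.857  0.059  0.799] 24.995959103107452 [-0.8   0.45  0.96  2.05 -0.48  0.88 -0.99] -81.39478417762393
```

View pics/w2.png

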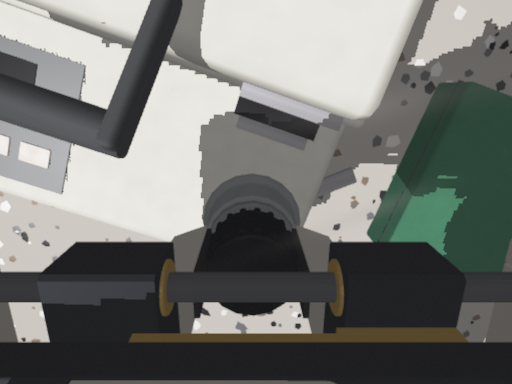

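The lid is already ajar and the moment has jumped to 0.8 N m, so the knob is at its stop. I'll nudge it a little further and then release.

Request:
apply_moves([
  [0, 0, 0, 0, 0, -1.5, 30],
  [0, 0, 0, 0, 0, 0, 30],
  [0, 0, 0, 0, 0, 0, 30],
  [0, 0, 0, 0, 0, 0, 75],
  [0, 0, 0, 0, 0, 0, 75],
  [0, 0, 0, 0, 0, 0, 75],
  [0, 0, 0, 0, 0, 0, 75],
  [0, 0, 0, 0, 0, 0, 75],
  [0, 0, 0, 0, 0, 0, 75],
  [0, 0, 0, 0, 0, 0, 75],
])

```text
t: 5.2
position: [492.9, -5.5, 163.7]
ee_rot: [[0.992, 0.127, -0.0], [0.127, -0.992, 0.0], [-0.0, -0.0, -1.0]]
force: [-0.2, -0.5, -0.4]
finger_gap: 68.8
gripper_force: 0.0
```

Request:
apply_moves([
  [0, 0, 4, 0, 0, 0, 75],
  [0, 0, 10, 0, 0, 0, 75],
  [0, 0, 14, 0, 0, 0, 75],
  [0, 0, 14, 0, 0, 0, 75],
  [0, 0, 14, 0, 0, 0, 75],
  [0, 0, 14, 0, 0, 0, 75],
  [0, 0, 14, 0, 0, 0, 75],
  [0, 0, 14, 0, 0, 0, 75],
  [0, 0, 14, 0, 0, 0, 75],
  [0, 0, 6, 0, 0, 0, 75],
])

```text
t: 6.03
position: [493.7, -6.0, 284.0]
ee_rot: [[0.992, 0.126, 0.002], [0.126, -0.992, 0.0], [0.002, -0.0, -1.0]]
force: [0.6, -0.1, 0.9]
finger_gap: 68.9
gripper_force: 0.0
```

```bash
python3 - <<'E'
from h import *
from plant import arm
s=arm.get_state();print(s['t'],s['position'].round(1),s['finger_gap'],s['force'].round(2),s['moment'].round(3),s['joint_pos'].round(2),np.degrees(np.arctan2(s['ee_rot'][1,1],s['ee_rot'][0,1])))
m=arm.camera_model('wrist');p,d=arm.snapshot('wrist');cv2.imwrite('pics/w3.png',p[:,:,::-1]);np.savez('w3.npz',**m);np.save('w3.npy',d)
E
```

```text
6.0333 [493.7  -6.  284. ] 68.89204335440101 [ 0.64 -0.08  0.87] [-0.064  0.202  0.025] [-0.96  0.29  1.12  1.89 -0.29  1.13 -1.18] -82.75818315823385
```

View pics/w3.png

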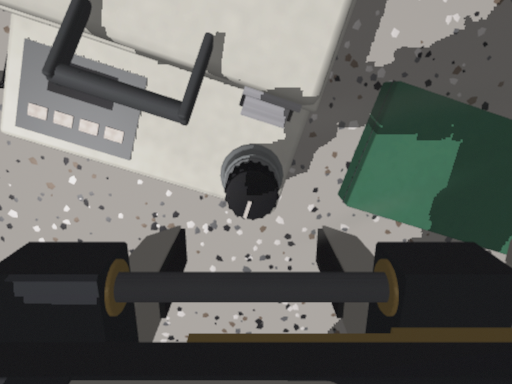

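The knob mark points to the front again and the lid is ajar. The bar runs from about (57,78) to (183,112).

```bash
python3 - <<'E'
from h import *
m=np.load('w3.npz');d=np.load('w3.npy');W=world(d,m)
a,b=ray(m,57,78,197),ray(m,183,112,197);print(a,b,(a+b)/2,np.linalg.norm(a-b))
for px in [(120,95),(90,87),(150,103)]: print(px,W[px[1],px[0]].round(1))
k=(W[...,2]>185)&(W[...,2]<215)&(d>0);print(k.sum(),W[k].mean(0),W[k][:,2].max())
R=np.array([.984,-.178])
H=np.array([777.3,49.1])
for f in [.07,.1,.2,.3,.4,.5,.6,.65,.7,.75,.8,.83]:
    x=-225*np.cos(f)+47*np.sin(f);print(f,(H+R*x).round(1),round(130+47*np.cos(f)+225*np.sin(f),1))
E
```

```text
[561.89770959 127.65756524 197.        ] [550.89814055  46.96565431 197.        ] [556.39792507  87.31160978 197.        ] 81.43816677990301
(120, 95) [556.7  86.7 200.1]
(90, 87) [559.2 105.  201.3]
(150, 103) [554.1  67.7 199.8]
4659 [564.83340477  89.5694898  196.62831565] 205.00677200570138
0.07 [559.7  88.5] 192.6
0.1 [561.6  88.1] 199.2
0.2 [569.5  86.7] 220.8
0.3 [579.5  84.9] 241.4
0.4 [591.4  82.7] 260.9
0.5 [605.2  80.2] 279.1
0.6 [620.7  77.4] 295.8
0.65 [629.   75.9] 303.6
0.7 [637.8  74.3] 310.9
0.75 [646.8  72.7] 317.8
0.8 [656.2  71. ] 324.2
0.83 [662.  70.] 327.8
```

Request:
apply_moves([
  [5.4, 7.9, 0, 0, 0, 6, 45],
  [5.4, 7.9, 0, 0, 0, 6, 45],
  [5.4, 7.9, 0, 0, 0, 6, 45],
  [5.4, 7.9, 0, 0, 0, 6, 45],
  [5.4, 7.9, 0, 0, 0, 6, 45],
  [5.4, 7.9, 0, 0, 0, 6, 45],
  [5.4, 7.9, 0, 0, 0, 6, 45],
  [5.4, 7.9, 0, 0, 0, 6, 45],
  [5.4, 7.9, 0, 0, 0, 6, 45],
  [5.4, 7.9, 0, 0, 0, 6, 45],
], newtons=10)

```text
t: 6.92
position: [546.9, 73.7, 281.3]
ee_rot: [[0.382, 0.924, -0.001], [0.924, -0.382, -0.0], [-0.0, -0.001, -1.0]]
force: [0.8, 1.1, -0.0]
finger_gap: 41.1
gripper_force: 0.0
```

Request:
apply_moves([
  [5.4, 7.5, 0, 0, 0, 6, 45],
  [5, 7.5, 0, 0, 0, 6.5, 45],
  [0, 0, -8, 0, 0, 0, 45],
  [0, 0, -12, 0, 0, 0, 45],
  [0, 0, -12, 0, 0, 0, 45],
  [0, 0, 0, 0, 0, 0, 45],
  [0, 0, 0, 0, 0, 0, 45],
  [0, 0, 0, 0, 0, 0, 45],
  [0, 0, 0, 0, 0, 0, 45],
  [0, 0, 0, 0, 0, 0, 45],
])

```text
t: 7.75
position: [557.7, 88.4, 250.3]
ee_rot: [[0.178, 0.984, 0.001], [0.984, -0.178, 0.0], [0.0, 0.001, -1.0]]
force: [-0.4, 0.7, -0.3]
finger_gap: 41.4
gripper_force: 0.0
```

```bash
python3 - <<'E'
from h import *
from plant import arm
s=arm.get_state();print(s['t'],s['position'].round(1),s['finger_gap'],s['force'].round(2),s['moment'].round(3),s['joint_pos'].round(2),np.degrees(np.arctan2(s['ee_rot'][1,1],s['ee_rot'][0,1])))
m=arm.camera_model('wrist');p,d=arm.snapshot('wrist');cv2.imwrite('pics/w4.png',p[:,:,::-1]);np.savez('w4.npz',**m);np.save('w4.npy',d)
E
```

```text
7.75 [557.7  88.4 250.3] 41.35331537157224 [-0.36  0.66 -0.26] [-0.094  0.138  0.039] [-0.77  0.39  0.71  1.77 -0.28  1.09 -0.14] -10.265469490237214
```

View pics/w4.png

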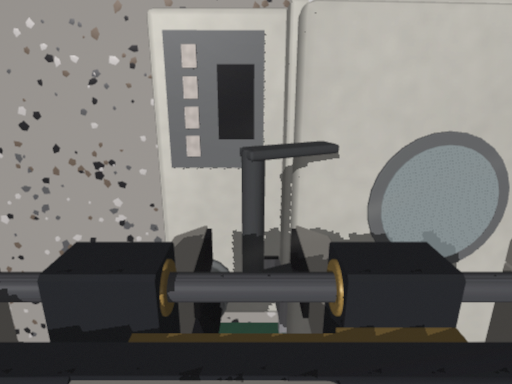

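The bar, at column 253, is centred between the fingers. Next I descend and pinch it.

Request:
apply_moves([
  [0, 0, -10, 0, 0, 0, 45],
  [0, 0, -12, 0, 0, 0, 45],
  [0, 0, -12, 0, 0, 0, 45],
  [0, 0, -10, 0, 0, 0, 45],
  [0, 0, -6, 0, 0, 0, 45],
  [0, 0, -2, 0, 0, 0, 45],
  [0, 0, 0, 0, 0, 0, 30],
  [0, 0, 0, 0, 0, 0, 15],
  [0, 0, 0, 0, 0, 0, 5],
  [0, 0, 0, 0, 0, 0, 5],
], newtons=10)

```text
t: 8.63
position: [557.7, 88.5, 198.3]
ee_rot: [[0.178, 0.984, 0.001], [0.984, -0.178, 0.0], [0.0, 0.001, -1.0]]
force: [-0.2, -0.8, 1.1]
finger_gap: 19.2
gripper_force: 0.0
```

Request:
apply_moves([
  [0, 0, 0, 0, 0, 0, 5],
  [0, 0, 0, 0, 0, 0, 5],
  [0, 0, 0, 0, 0, 0, 5],
  [0, 0, 0, 0, 0, 0, 5],
  [0, 0, 0, 0, 0, 0, 5],
  [0, 0, 0, 0, 0, 0, 5],
  [0, 0, 0, 0, 0, 0, 5],
  [0, 0, 0, 0, 0, 0, 5],
  [0, 0, 0, 0, 0, 0, 5],
  [0, 0, 0, 0, 0, 0, 5],
])

```text
t: 9.47
position: [558.8, 88.3, 198.3]
ee_rot: [[0.178, 0.984, 0.003], [0.984, -0.178, -0.0], [0.0, 0.003, -1.0]]
force: [5.8, -1.1, -1.7]
finger_gap: 13.4
gripper_force: 10.0
```

```bash
python3 - <<'E'
from h import *
from plant import arm
s=arm.get_state();print(s['t'],s['position'].round(1),s['finger_gap'],s['force'].round(2),s['moment'].round(3),s['joint_pos'].round(2),s['gripper_force'])
E
```

```text
9.4667 [558.8  88.3 198.3] 13.44610449708351 [ 5.75 -1.07 -1.71] [-0.232 -1.004 -0.014] [-0.74  0.44  0.68  1.83 -0.33  0.98 -0.1 ] 9.999660775065422
```

The pinch is good. The arm was dragged about 1 mm in x, so I relieve that first and then lift along the arc.

Request:
apply_moves([
  [1.8, -0.3, 0, 0, 0, 0, 5],
  [0.8, -0.1, 3, 0, 0, 0, 5],
  [1.5, -0.3, 5, 0, 0, 0, 5],
  [1.6, -0.3, 5, 0, 0, 0, 5],
  [1.8, -0.3, 5, 0, 0, 0, 5],
  [2, -0.4, 5, 0, 0, 0, 5],
  [2.1, -0.4, 5.2, 0, 0, 0, 5],
  [2.5, -0.4, 5.2, 0, 0, 0, 5],
  [2.5, -0.5, 5.2, 0, 0, 0, 5],
  [2.5, -0.5, 5.1, 0, 0, 0, 5],
])

```text
t: 10.3
position: [575.3, 85.3, 241.7]
ee_rot: [[0.177, 0.984, -0.003], [0.984, -0.177, 0.001], [0.0, -0.003, -1.0]]
force: [-8.2, 1.6, 2.9]
finger_gap: 13.4
gripper_force: 10.0
```

```bash
python3 - <<'E'
from h import *
from plant import arm
s=arm.get_state();print(s['t'],s['position'].round(1),s['finger_gap'],s['force'].round(2),s['moment'].round(3),s['joint_pos'].round(2),s['gripper_force'])
E
```

```text
10.3 [575.3  85.3 241.7] 13.388397205589154 [-8.16  1.58  2.85] [ 0.28   1.884 -0.023] [-0.73  0.43  0.7   1.73 -0.3   1.1  -0.11] 9.997740089893341
```

Request:
apply_moves([
  [0.8, -0.2, 4.6, 0, 0, 0, 5],
  [2.3, -0.4, 4.6, 0, 0, 0, 5],
  [2.6, -0.4, 4.5, 0, 0, 0, 5],
  [2.7, -0.5, 4.4, 0, 0, 0, 5],
  [2.9, -0.5, 4.3, 0, 0, 0, 5],
  [3, -0.5, 4.3, 0, 0, 0, 5],
  [3.1, -0.6, 4.2, 0, 0, 0, 5],
  [3.2, -0.6, 4.1, 0, 0, 0, 5],
  [3.3, -0.6, 4, 0, 0, 0, 5],
  [3.3, -0.6, 4, 0, 0, 0, 5],
])

```text
t: 11.13
position: [602.4, 80.3, 284.9]
ee_rot: [[0.177, 0.984, -0.004], [0.984, -0.177, 0.001], [0.0, -0.004, -1.0]]
force: [-11.3, 1.7, 8.3]
finger_gap: 13.7
gripper_force: 10.0
```

Request:
apply_moves([
  [0, 0, 0, 0, 0, 0, 5],
  [0, 0, 0, 0, 0, 0, 5],
  [0, 0, 0, 0, 0, 0, 5],
  [0, 0, 0, 0, 0, 0, 5],
  [0, 0, 0, 0, 0, 0, 5],
  [0, 0, 0, 0, 0, 0, 5],
  [0, 0, 0, 0, 0, 0, 5],
  [0, 0, 0, 0, 0, 0, 5],
  [0, 0, 0, 0, 0, 0, 5],
  [0, 0, 0, 0, 0, 0, 5],
])

```text
t: 11.97
position: [602.4, 80.3, 284.9]
ee_rot: [[0.177, 0.984, -0.003], [0.984, -0.177, 0.001], [0.001, -0.003, -1.0]]
force: [-11.5, 1.9, 7.7]
finger_gap: 13.9
gripper_force: 10.0
```

```bash
python3 - <<'E'
from h import *
from plant import arm
s=arm.get_state();print(s['t'],s['position'].round(1),s['finger_gap'],s['force'].round(2),s['moment'].round(3),s['joint_pos'].round(2),s['gripper_force'])
m=arm.camera_model('wrist');p,d=arm.snapshot('wrist');cv2.imwrite('pics/w5.png',p[:,:,::-1]);np.savez('w5.npz',**m);np.save('w5.npy',d)
E
```

```text
11.9667 [602.4  80.3 284.9] 13.886616898696651 [-11.48   1.86   7.73] [ 0.288  2.529 -0.004] [-0.7   0.44  0.71  1.61 -0.3   1.21 -0.11] 10.000901073217392
```

View pics/w5.png

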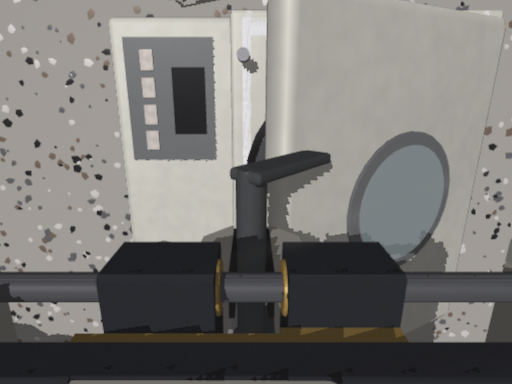

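The bar is still well held and the lid has risen evenly. I'll get the lid angle from the depth of its top surface, about columns 330–450 and rows 30–130.

```bash
cat >> h.py <<'E'
def lidangle(d,m):
    W=world(d,m);P=np.vstack([W[30:130,340:440][d[30:130,340:440]>0],W[215:235,345:365][d[215:235,345:365]>0]])
    for _ in range(3):
        c=np.median(P,0) if _==0 else P.mean(0)
        n=np.linalg.svd(P-P.mean(0),full_matrices=False)[2][2];n*=np.sign(n[2]);c=P.mean(0)
        r=(P-c)@n;P=P[abs(r)<2*r.std()+.5]
    return np.arctan2(-(n[0]*.984-n[1]*.178),n[2]),n,c,len(P),r.std()
E
python3 - <<'E'
from h import *
m=np.load('w5.npz');d=np.load('w5.npy')
f,n,c,N,s=lidangle(d,m);print(f,n,c,N,s)
W=world(d,m);print([W[v,u].round(1).tolist() for v,u in [(60,350),(60,430),(120,430),(200,250),(220,252)]])
# distance of plane from hinge: should be 23
print((np.array([777.3,49.1,130])-c)@n)
E
```

```text
-0.4878739493197382 [ 0.46229853 -0.07773154  0.88331075] [699.63787561 146.01341783 204.89268858] 10179 0.5086260319463825
[[671.9, 163.9, 221.5], [732.4, 155.6, 188.7], [734.8, 115.7, 182.1], [606.5, 113.1, 282.5], [605.7, 104.0, 283.2]]
-22.717202266189286
```

Request:
apply_moves([
  [-1.5, 0.3, 0, 0, 0, 0, 5],
  [1.8, -0.3, 2.2, 0, 0, 0, 5],
  [1.8, -0.3, 2.2, 0, 0, 0, 5],
  [1.9, -0.3, 2.2, 0, 0, 0, 5],
  [1.9, -0.4, 2.1, 0, 0, 0, 5],
  [1.9, -0.3, 2.1, 0, 0, 0, 5],
  [1.9, -0.4, 2.1, 0, 0, 0, 5],
  [2, -0.3, 2.1, 0, 0, 0, 5],
  [2, -0.4, 2, 0, 0, 0, 5],
  [2, -0.4, 2, 0, 0, 0, 5],
])

```text
t: 12.85
position: [619.3, 77.2, 304.3]
ee_rot: [[0.178, 0.984, -0.001], [0.984, -0.178, 0.001], [0.0, -0.001, -1.0]]
force: [-7.9, 1.6, 6.9]
finger_gap: 13.4
gripper_force: 10.0
```

```bash
sed -i 's/np.arctan2(-(n\[0\]/np.arctan2((n[0]/' h.py; cat > look.py <<'E'
from h import *
from plant import arm
s=arm.get_state();print(s['t'],s['position'].round(1),s['finger_gap'],s['force'].round(2),s['moment'].round(3),s['joint_pos'].round(2),s['gripper_force'])
m=arm.camera_model('wrist');p,d=arm.snapshot('wrist');cv2.imwrite('pics/last.png',p[:,:,::-1])
f,n,c,N,r=lidangle(d,m)
print('phi',f,N,r,'hingedist',(np.array([777.3,49.1,130])-c)@n)
x=-225*np.cos(f)+47*np.sin(f);print('model bar',777.3+.984*x,49.1-.178*x,130+47*np.cos(f)+225*np.sin(f))
E
python3 look.py
```

```text
12.85 [619.3  77.2 304.3] 13.37355666659067 [-7.91  1.58  6.89] [0.267 1.868 0.011] [-0.68  0.45  0.71  1.54 -0.3   1.27 -0.1 ] 10.005654841661453
phi 0.5982291760003583 10037 0.5094196534003066 hingedist -22.906583236843986
model bar 620.3955591385422 77.48312039973524 295.5532220963646
```

Request:
apply_moves([
  [0.3, 0, 1.7, 0, 0, 0, 5],
  [1.7, -0.3, 1.7, 0, 0, 0, 5],
  [1.7, -0.3, 1.7, 0, 0, 0, 5],
  [1.7, -0.3, 1.6, 0, 0, 0, 5],
  [1.7, -0.3, 1.6, 0, 0, 0, 5],
  [1.7, -0.3, 1.6, 0, 0, 0, 5],
  [1.8, -0.3, 1.6, 0, 0, 0, 5],
  [1.8, -0.3, 1.5, 0, 0, 0, 5],
  [1.8, -0.3, 1.5, 0, 0, 0, 5],
  [1.8, -0.3, 1.5, 0, 0, 0, 5],
])

```text
t: 13.73
position: [635.6, 74.3, 319.6]
ee_rot: [[0.178, 0.984, 0.0], [0.984, -0.178, -0.0], [-0.0, 0.0, -1.0]]
force: [0.6, -0.3, -0.9]
finger_gap: 13.7
gripper_force: 10.0
```

```bash
python3 look.py
```

```text
13.7333 [635.6  74.3 319.6] 13.73564983724336 [ 0.6  -0.3  -0.92] [-0.228  0.128 -0.004] [-0.65  0.47  0.71  1.47 -0.31  1.31 -0.09] 9.99924749135971
phi 0.8860393916010478 9980 7.760072926601971 hingedist -3.7024811816673675
model bar 673.0903174731143 67.95093850587972 334.00566473450647
```

```bash
cat > look.py <<'E'
from h import *
from plant import arm
s=arm.get_state();print(s['t'],s['position'].round(1),s['finger_gap'],s['force'].round(2),s['moment'].round(3),s['joint_pos'].round(2),s['gripper_force'])
m=arm.camera_model('wrist');p,d=arm.snapshot('wrist');cv2.imwrite('pics/last.png',p[:,:,::-1]);np.save('last.npy',d);np.savez('last.npz',**m)
Q=world(d,m)[d>0]-[777.3,49.1,130]
X=Q[:,0]*.984-Q[:,1]*.178;Y=Q[:,0]*.178+Q[:,1]*.984;Z=Q[:,2];r=np.hypot(X,Z)
k=(abs(Y)<130)&(r>60)&(r<197)&(X<0);f=np.arctan2(X[k],Z[k])+np.arccos(23/r[k])
h,e=np.histogram(f,200,(0,1.5));i=h.argmax();f=np.median(f[abs(f-e[i])<.03])
print('phi',f,h[i-3:i+4])
x=-225*np.cos(f)+47*np.sin(f);print('model bar',777.3+.984*x,49.1-.178*x,130+47*np.cos(f)+225*np.sin(f))
E
python3 look.py
```

```text
13.7833 [635.9  74.2 319.9] 13.315948969516043 [ 0.11 -0.26 -1.19] [-0.218  0.151 -0.064] [-0.65  0.47  0.71  1.47 -0.31  1.31 -0.09] 10.000369995832443
phi 0.6883435890887318 [  491   822  2751 12719  6500   979  1745]
model bar 635.6923791619196 74.71601271257958 309.23130029330173
```

Request:
apply_moves([
  [1.5, -0.3, 1.3, 0, 0, 0, 5],
  [2.3, -0.4, 1.8, 0, 0, 0, 5],
  [2.3, -0.4, 1.8, 0, 0, 0, 5],
  [2.3, -0.4, 1.8, 0, 0, 0, 5],
  [2.3, -0.4, 1.7, 0, 0, 0, 5],
  [2.4, -0.4, 1.7, 0, 0, 0, 5],
  [2.4, -0.4, 1.7, 0, 0, 0, 5],
  [2.4, -0.4, 1.7, 0, 0, 0, 5],
  [2.4, -0.4, 1.6, 0, 0, 0, 5],
  [1.4, -0.2, 1, 0, 0, 0, 5],
])

```text
t: 14.67
position: [657.5, 70.4, 335.8]
ee_rot: [[0.178, 0.984, 0.0], [0.984, -0.178, -0.0], [-0.0, 0.0, -1.0]]
force: [-1.1, -3.8, 2.0]
finger_gap: 13.9
gripper_force: 10.0
```

```bash
python3 look.py
```

```text
14.6667 [657.5  70.4 335.8] 13.896486746817287 [-1.09 -3.79  1.96] [-0.672  0.503 -0.012] [-0.62  0.5   0.71  1.38 -0.33  1.37 -0.08] 9.99940350651741
phi 0.8038827300389618 [  593  1483  6532 10462   755  1264  2205]
model bar 656.9681018204632 70.86735556499752 324.62661494094573
```

Request:
apply_moves([
  [1.5, -0.3, 1, 0, 0, 0, 5],
  [1.5, -0.3, 1, 0, 0, 0, 5],
  [1.3, -0.2, 0.8, 0, 0, 0, 5],
  [0, 0, 0, 0, 0, 0, 5],
  [0, 0, 0, 0, 0, 0, 5],
  [0, 0, 0, 0, 0, 0, 5],
  [0, 0, 0, 0, 0, 0, 5],
  [-0.7, 0.1, -0.4, 0, 0, 0, 5],
  [-1.4, 0.2, -0.9, 0, 0, 0, 5],
  [-1.4, 0.3, -0.9, 0, 0, 0, 5],
])

```text
t: 15.55
position: [657.8, 70.4, 336.1]
ee_rot: [[0.178, 0.984, 0.0], [0.984, -0.178, -0.0], [-0.0, 0.0, -1.0]]
force: [-1.3, -4.2, 0.4]
finger_gap: 13.5
gripper_force: 10.0
```

Request:
apply_moves([
  [-1.4, 0.2, -1, 0, 0, 0, 5],
  [-1.4, 0.3, -1, 0, 0, 0, 5],
  [-1.4, 0.2, -1, 0, 0, 0, 5],
  [-1.4, 0.3, -1, 0, 0, 0, 5],
  [-1.4, 0.2, -1, 0, 0, 0, 5],
  [-1.4, 0.3, -1, 0, 0, 0, 5],
  [-1.4, 0.2, -1, 0, 0, 0, 5],
  [-1.4, 0.3, -1, 0, 0, 0, 5],
  [-1.4, 0.2, -1, 0, 0, 0, 5],
  [-1, 0.2, -0.7, 0, 0, 0, 5],
])

```text
t: 16.38
position: [644.1, 73.0, 326.4]
ee_rot: [[0.178, 0.984, 0.0], [0.984, -0.178, 0.0], [0.0, 0.0, -1.0]]
force: [-0.4, -4.8, 0.7]
finger_gap: 13.3
gripper_force: 10.0
```

```bash
python3 look.py
```

```text
16.3833 [644.1  73.  326.4] 13.25087114025816 [-0.4  -4.81  0.69] [-1.233  0.164  0.034] [-0.64  0.48  0.71  1.44 -0.32  1.34 -0.09] 9.996507614850998
phi 0.7329178466174274 [  498   808  2756 12728  5016   995  1794]
model bar 643.6917069896973 73.2689798331645 315.4658412414352
```

Request:
apply_moves([
  [-0.8, 0, -0.6, 0, 0, 0, 5],
  [-1.2, 0, -1, 0, 0, 0, 5],
  [-1.2, 0.1, -1, 0, 0, 0, 5],
  [-1.2, 0.1, -1, 0, 0, 0, 5],
  [-1.2, 0.1, -1, 0, 0, 0, 5],
  [-0.8, 0.1, -0.7, 0, 0, 0, 5],
  [-0.5, 0.1, -0.4, 0, 0, 0, 5],
  [0, 0, 0, 0, 0, 0, 5],
  [0, 0, 0, 0, 0, 0, 5],
  [0, 0, 0, 0, 0, 0, 5],
])

```text
t: 17.27
position: [637.3, 74.2, 320.9]
ee_rot: [[0.177, 0.984, -0.0], [0.984, -0.177, 0.001], [0.001, -0.0, -1.0]]
force: [-3.9, 0.6, 5.4]
finger_gap: 13.7
gripper_force: 10.0
```

```bash
python3 look.py; python3 - <<'E'
from plant import arm
import cv2
p,d=arm.snapshot('top');cv2.imwrite('pics/top_end.png',p[:,:,::-1])
E
```

```text
17.2667 [637.3  74.2 320.9] 13.738678974704444 [-3.94  0.63  5.43] [-0.081  0.879  0.005] [-0.65  0.47  0.71  1.46 -0.31  1.32 -0.09] 9.997091889381409
phi 0.6956468112141612 [  499   793  2869 12782  6070  1004  1718]
model bar 636.9841667038006 74.48233569788972 310.277519175154
```

View pics/last.png

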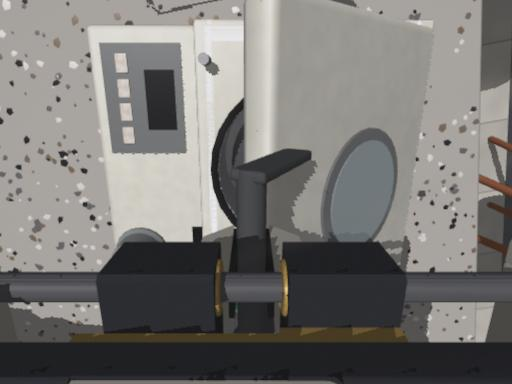

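View pics/top_end.png

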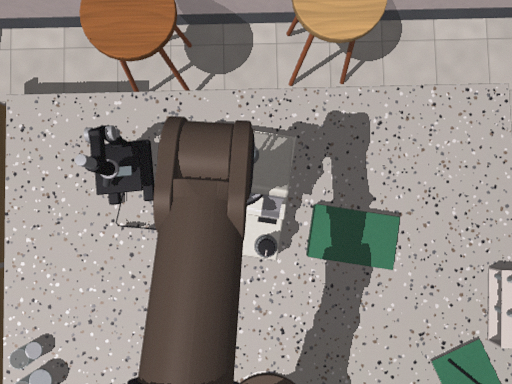

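The lid is at 0.696 and held by the bar, and the other objects haven't moved. The remaining force is purely along the hinge radius, so I'll ease it off, hold still and check.

Request:
apply_moves([
  [-0.2, 0, 0.25, 0, 0, 0, 5],
  [-0.2, 0.1, 0.25, 0, 0, 0, 5],
  [0, 0, 0, 0, 0, 0, 5],
  [0, 0, 0, 0, 0, 0, 5],
  [0, 0, 0, 0, 0, 0, 5],
  [0, 0, 0, 0, 0, 0, 5],
  [0, 0, 0, 0, 0, 0, 5],
  [0, 0, 0, 0, 0, 0, 5],
  [0, 0, 0, 0, 0, 0, 5],
  [0, 0, 0, 0, 0, 0, 5],
])

```text
t: 18.2
position: [637.3, 74.1, 321.0]
ee_rot: [[0.177, 0.984, 0.0], [0.984, -0.177, 0.0], [0.0, 0.0, -1.0]]
force: [4.0, 3.4, -5.2]
finger_gap: 13.7
gripper_force: 10.0
```

```bash
python3 look.py
```

```text
18.2 [637.3  74.1 321. ] 13.73388753007494 [ 3.96  3.42 -5.21] [ 0.573 -0.922 -0.024] [-0.65  0.47  0.71  1.46 -0.31  1.32 -0.09] 9.996764212846756
phi 0.6956677824295082 [  500   791  2882 12855  6012   995  1760]
model bar 636.9878868831132 74.48166273862383 310.2805095761178
```

Request:
apply_moves([
  [0.1, 0, -0.12, 0, 0, 0, 5],
  [0.1, 0.1, -0.12, 0, 0, 0, 5],
  [0, 0, 0, 0, 0, 0, 5],
  [0, 0, 0, 0, 0, 0, 5],
  [0, 0, 0, 0, 0, 0, 5],
  [0, 0, 0, 0, 0, 0, 5],
  [0, 0, 0, 0, 0, 0, 5],
  [0, 0, 0, 0, 0, 0, 5],
  [0, 0, 0, 0, 0, 0, 5],
  [0, 0, 0, 0, 0, 0, 5],
])

```text
t: 19.08
position: [637.3, 74.2, 321.0]
ee_rot: [[0.177, 0.984, 0.0], [0.984, -0.177, 0.0], [0.0, 0.0, -1.0]]
force: [3.5, 3.9, -3.4]
finger_gap: 13.2
gripper_force: 10.0
```

```bash
python3 look.py; python3 -c "
from plant import arm
print(abs(arm.get_state()['joint_vel']).max())"
```

```text
19.0833 [637.3  74.2 321. ] 13.188009531422495 [ 3.46  3.93 -3.37] [ 0.761 -0.672  0.006] [-0.65  0.47  0.71  1.46 -0.31  1.32 -0.09] 9.996896535158157
phi 0.6956188267402958 [  495   810  2835 12968  5902   991  1797]
model bar 636.9792025067645 74.48323369288201 310.2735285915867
0.0010956869907505673
```

Everything is still, the lid is at about 0.696, just below balance, and the remaining forces are small. Handing in.

```bash
python3 -c "
from plant import arm
print(arm.sign_off())"
```

```text
the job is handed in; nothing more can be done
None
```

I turned the knob to its stop and released it, then raised the popped lid past balance to about 0.82 rad (0.804 at the last camera check before the top); it is now held still by its bar at about 0.70 rad, nothing else was moved, and the job was handed in at about 19 s.

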